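# Find the polishing wheel with bearing play and bolt it out of use

### The arm

A 7-joint arm with a two-finger parallel gripper is mounted at the origin on a cart in front of the work surface, level with it; the furniture and walls round the work are solid. World frame = base frame: x ahead of the robot, y to its left, z up, the work surface at z = 0. Lengths are in m, angles in degrees, forces in N, time in s.
With the tool pointing down it reaches from about 0.4 to 0.9 m from the base axis. Payload 5.5 kg.
Tool frame: the origin (TCP) lies midway between the tips of the shut fingers; the grasp point (between the pads) lies 19 mm behind it (bot.hold_point_z is the distance from the TCP to the grasp point, in m); y points along the fingers, z is the direction in which the jaws open and shut, and the axes are right-handed (so a half turn about y gives the same grasp; the last joint's range is limited). The gripper opens to 85 mm and grips with 20 to 120 N. Pads are 22 mm wide; open, the fingers measure 114 mm over their backs; the gripper's body (76 mm by 85 mm) begins 54 mm behind the grasp point. The pads swing forward as they close: fully open they stand 13 mm farther back than shut.
Start: joints at [91.627, 28.699, -24.465, 88.831, 12.651, 65.22, -12.049], TCP at [0.151, -0.632, 0.231] pointing down, gripper open.
Joint ranges: [-164.97, 164.97], [-17.58, 116.51], [-87.97, 89.64], [11.32, 138.91], [-80.73, 260.73], [10.89, 115.49], [-147.41, 147.41]. Speed limits (degrees/s): [147.25, 147.25, 180, 180, 180, 180, 180].

### API

Orientations are given as [roll, pitch, yaw] about the fixed x, y, z axes, in that order (R = Rz(yaw) Ry(pitch) Rx(roll)).
In Python, from plant import bot, imaging, nets gives the robot as it stands. Calls block until the motion is done:
- bot.move_pose(position, orientation): joint-space move of the TCP to a pose.
- bot.move_straight(position, v=0.15, rot=None): straight line of the TCP; rot=None keeps the orientation; v is the mean speed in m/s.
- bot.set_joints(angles): joint-space move.
- bot.grip(opening, newtons=None): finger opening in m; newtons is the grip in N (None keeps the last); returns when the fingers have stopped.
- bot.pause(seconds).
- bot.solve_ik(position, orientation): joint angles nearest the present ones, or None.
- bot.get_state(): the state.
- imaging.snapshot(name): name is "side" or "top" or "wrist"; returns the picture (480x640x3 uint8, red, green, blue); there is no depth.
- imaging.get_calibration(name): a dict with "camera_matrix" (3x3 intrinsics, pixels), "rvec" (rotation vector, rad) and "tvec" (3), from world to camera coordinates, as OpenCV has them. Camera axes: x right, y down, z forward; pixel columns grow to the right and rows downward; lengths in m; the calibration is good to about 2 mm. A picture is of the moment at which its call begins: read the wrist's pose just before it. get_calibration takes no time and is no camera call; for the wrist camera it gives the pose at the moment of the call.
A pose or a line that the arm cannot do raises bot.Unreachable and nothing moves.
- bot.sign_off(): hands the job in, once; it reports no verdict.
Trained networks look in the newest picture that a camera, given by its name, has taken for a name from the list of things; names that differ only in an ending like _2 or _b are one class to them, and where a whole thing is asked for, a point or a joint stands for the part that bears it (a point fixed in the world has none). Each returns a list of dicts, best first, with "confidence" (0 to 1); they miss things now and then, are a little off and sometimes report something else, mostly with a low value. They report only what shows in the picture. A call takes as long as a camera call.
- nets.spot_in(camera, label): "location" ([x, y, z] in m, in the coordinates of the camera as it stood for that picture, good to about 4 mm: the middle of the surface that is visible of it).
- nets.trace(camera, label): "mask" (480x640 bool, what is visible of it).
- nets.tip_of(camera, label): "location" ([x, y, z] in m, in the coordinates of the camera as it stood for that picture, good to about 4 mm: a listed point, or the origin of a listed thing).
The state is a dict: "time": time; "joint_pos": joint angles; "qd": joint speeds; "joint_efforts": joint torques, N m; "tcp_pos": TCP position; "eef_rot": TCP orientation; "ft_force": force on the tool from outside, world axes, zero at the start; "moment": the same for the moment, N m; "opening": finger opening in m.
Only numpy, scipy, OpenCV 4.12 (cv2) and the standard library are available. Lean on these libraries where they do the work, as an engineer would, in place of code of your own. Each camera call takes 0.05 s, during which the arm holds its last target.

### The job

One of the three polishing wheels on the rack has a worn bearing: rock the wheels sideways by the top of the rim, pushing gently with closed fingers from one side and then the other (do not grip them, and never push harder than 20 N), until you find the one that tips to and fro on its axle. Rock that one to the right and then to the left, leave it tipped fully to the left so that the play can be seen, and slide its lock-out bolt in front of it fully to the left. Leave the other two bolts open and do not disturb the things standing round the rack.

Things in the scene. Friction and masses are not known exactly. Their poses are not given: they have to be found in the camera images.
- rack: Fixed white base plate (150 x 330 x 10 mm) with three equal grey polishing wheels side by side, 110 mm apart. Origin on the worktop under the middle wheel; x to the back (away from the robot), y along the rack to the left, z up. Plate from x = -95 to +55 mm. One wheel, not always the same, has a worn bearing; nothing shows it from outside.
- axle_a (a point): Fixed centre of the left (+y end) wheel, rack (0, +110, 80) mm, axes as the rack's. Wheel upright, axle along rack y, 80 mm diameter, 14 mm thick, rim top at z = 120 mm; it does not spin. Below it a bearing block (66 x 48 mm, to z = 46 mm) and beside it two thin cheeks (24 mm in x, outer faces 22 mm off mid-plane, to z = 92 mm; nuts to 28 mm). Above z = 92 mm only the rim.
- rock_a (a joint): Side lean of the left (+y end) wheel about rack x through its centre, rad: 0 upright, positive = top leaning left (rack +y). Stays where left; about 1 N at the rim moves it. A sound wheel gives about 0.01 rad, then resists (about 20 N per mm at the rim; under 0.05 rad at 20 N). The worn one swings to stops at about 0.15 rad either side, some 5 mm at the rim.
- bolt_a (a joint): Travel of the lock-out bolt in front of the left (+y end) wheel, m; 0 = right end (open), 0.030 = left end (shut, against its stop). About 2 to 3 N moves it and it stays where it is left.
- paddle_a (a point): Centre of the black head of that bolt's upright paddle: head 16 x 18 (along the travel) x 24 mm, its top 12 mm above this point; below it a stem 16 x 10 mm. It stands at rack x = -70 mm, this point at z = 81.5 mm; rack y = the wheel's y - 15 mm when open, + 15 mm when shut.
- axle_b (a point): Fixed centre of the middle wheel, rack (0, 0, 80) mm, axes as the rack's. Wheel upright, axle along rack y, 80 mm diameter, 14 mm thick, rim top at z = 120 mm; it does not spin. Below it a bearing block (66 x 48 mm, to z = 46 mm) and beside it two thin cheeks (24 mm in x, outer faces 22 mm off mid-plane, to z = 92 mm; nuts to 28 mm). Above z = 92 mm only the rim.
- rock_b (a joint): Side lean of the middle wheel about rack x through its centre, rad: 0 upright, positive = top leaning left (rack +y). Stays where left; about 1 N at the rim moves it. A sound wheel gives about 0.01 rad, then resists (about 20 N per mm at the rim; under 0.05 rad at 20 N). The worn one swings to stops at about 0.15 rad either side, some 5 mm at the rim.
- bolt_b (a joint): Travel of the lock-out bolt in front of the middle wheel, m; 0 = right end (open), 0.030 = left end (shut, against its stop). About 2 to 3 N moves it and it stays where it is left.
- paddle_b (a point): Centre of the black head of that bolt's upright paddle: head 16 x 18 (along the travel) x 24 mm, its top 12 mm above this point; below it a stem 16 x 10 mm. It stands at rack x = -70 mm, this point at z = 81.5 mm; rack y = the wheel's y - 15 mm when open, + 15 mm when shut.
- axle_c (a point): Fixed centre of the right (-y end) wheel, rack (0, -110, 80) mm, axes as the rack's. Wheel upright, axle along rack y, 80 mm diameter, 14 mm thick, rim top at z = 120 mm; it does not spin. Below it a bearing block (66 x 48 mm, to z = 46 mm) and beside it two thin cheeks (24 mm in x, outer faces 22 mm off mid-plane, to z = 92 mm; nuts to 28 mm). Above z = 92 mm only the rim.
- rock_c (a joint): Side lean of the right (-y end) wheel about rack x through its centre, rad: 0 upright, positive = top leaning left (rack +y). Stays where left; about 1 N at the rim moves it. A sound wheel gives about 0.01 rad, then resists (about 20 N per mm at the rim; under 0.05 rad at 20 N). The worn one swings to stops at about 0.15 rad either side, some 5 mm at the rim.
- bolt_c (a joint): Travel of the lock-out bolt in front of the right (-y end) wheel, m; 0 = right end (open), 0.030 = left end (shut, against its stop). About 2 to 3 N moves it and it stays where it is left.
- paddle_c (a point): Centre of the black head of that bolt's upright paddle: head 16 x 18 (along the travel) x 24 mm, its top 12 mm above this point; below it a stem 16 x 10 mm. It stands at rack x = -70 mm, this point at z = 81.5 mm; rack y = the wheel's y - 15 mm when open, + 15 mm when shut.
- cast: Plaster tooth cast, 58 x 64 x 28 mm, loose on the worktop close behind the rack between left and middle wheels; a bystander. Origin under its centre.
- drop_bottle: Dropper bottle, 26 mm wide, 68 mm tall, loose and upright on the worktop close behind the rack between middle and right wheels; a bystander. Origin under its centre.
- dappen: Small glass dappen dish, 31 mm wide, 26 mm tall, loose on the worktop close in front of the rack between left and middle bolts; a bystander. Origin under its centre.

How it is judged (in metres and radians):
On the way, in this order (a step that is already met when the one before it is completed fails the run):
1. the worn wheel has been rocked over to the right (lean beyond 0.10 rad) (value of joint any of rock_a, rock_b, rock_c below -0.1 rad), for 0.1 s.
2. the worn wheel has then been rocked over to the left (lean beyond 0.10 rad) (value of joint any of rock_a, rock_b, rock_c above 0.1 rad), for 0.1 s.
At the end, for the whole second after the job is handed in: The worn wheel is left tipped to the left (lean over 0.10 rad of about 0.15) and its own bolt is slid left by more than 26 of 30 mm; the bolts of the two sound wheels have moved less than 10 mm from open, and those wheels lean less than 0.06 rad (((value of joint rock_a above 0.1 rad and value of joint bolt_a above 0.026 m and value of joint each of bolt_b, bolt_c below 0.01 m and value of joint rock_b between -0.06 and 0.06 rad and value of joint rock_c between -0.06 and 0.06 rad) or (value of joint rock_b above 0.1 rad and value of joint bolt_b above 0.026 m and value of joint each of bolt_a, bolt_c below 0.01 m and value of joint rock_a between -0.06 and 0.06 rad and value of joint rock_c between -0.06 and 0.06 rad) or (value of joint rock_c above 0.1 rad and value of joint bolt_c above 0.026 m and value of joint each of bolt_a, bolt_b below 0.01 m and value of joint rock_a between -0.06 and 0.06 rad and value of joint rock_b between -0.06 and 0.06 rad))); the robot touches nothing.
It fails at once if a wheel is pushed or gripped with more than 25 N (contact force between anything else and rock_a_c0 above 25 N or contact force between anything else and rock_b_c0 above 25 N or contact force between anything else and rock_c_c0 above 25 N).
It fails at once if the cast, the dropper bottle or the dappen dish is moved by more than 30 mm or knocked over (distance of any of cast, drop_bottle, dappen from where it was at the start of the episode above 0.03 m or angle between any of cast, drop_bottle, dappen's own z axis and vertical above 0.6 rad).
It also fails if it takes over 51 s, if anything falls off the work surface, if the arm or the gripper's body presses on something with over 40 N, if the wrist force passes 120 N, or if a joint passes its speed limit or range.

## Working session

There is one attempt and no reset: what is moved stays moved. The work goes in short steps, each a Python script; the robot and the scene stay as the last script left them, time stands still between calls to the robot, and variables do not carry over. Pictures are saved under pics/ and viewed, and the job is handed in when it is done.

```bash
ls; mkdir -p pics; python3 - <<'E'
from plant import bot, imaging, nets
import cv2, numpy as np
for c in ["side","top","wrist"]:
    im=imaging.snapshot(c); cv2.imwrite(f"pics/{c}0.png",im[:,:,::-1])
    k=imaging.get_calibration(c); R=cv2.Rodrigues(np.array(k["rvec"]))[0]; print(c,np.array(k["camera_matrix"]).round(1).tolist(),(-R.T@np.array(k["tvec"]).ravel()).round(3))
    for l in ["paddle_a","axle_a","cast","drop_bottle","dappen","rack"]:
        try:
            for d in nets.tip_of(c,l): print(c,l,round(d["confidence"],2),(R.T@(np.array(d["location"])-np.array(k["tvec"]).ravel())).round(4))
        except Exception as e: print(c,l,e)
print(bot.get_state())
E
```

```text
pics
side [[624.8, 0.0, 320.6], [0.0, 624.8, 236.8], [0.0, 0.0, 1.0]] [ 0.386 -0.793  0.563]
side paddle_a 0.81 [ 0.4707 -0.0333  0.0879]
side paddle_a 0.71 [ 0.4733 -0.1498  0.0841]
side paddle_a 0.56 [ 0.4774 -0.2611  0.0789]
side axle_a 0.9 [ 0.5344 -0.0216  0.0806]
side axle_a 0.88 [ 0.552  -0.2423  0.0814]
side axle_a 0.64 [ 0.5473 -0.1326  0.0813]
side cast 0.68 [ 0.6535 -0.0754 -0.0047]
side cast 0.19 [ 0.4718 -0.1479  0.0812]
side drop_bottle 0.78 [ 0.6385 -0.179   0.0037]
side drop_bottle 0.35 [ 0.4704 -0.0391  0.0871]
side dappen 0.71 [ 0.4169 -0.0888 -0.0013]
side dappen 0.38 [ 0.544  -0.1287 -0.0031]
side rack 0.81 [ 0.5452 -0.1297  0.0008]
top [[474.5, 0.0, 319.6], [0.0, 474.5, 238.4], [0.0, 0.0, 1.0]] [ 0.404 -0.12   0.919]
top paddle_a 0.65 [ 0.4746 -0.1506  0.0833]
top paddle_a 0.57 [ 0.4827 -0.259   0.0806]
top paddle_a 0.52 [ 0.4661 -0.0365  0.0807]
top axle_a 0.88 [ 0.5469 -0.2418  0.0792]
top axle_a 0.74 [ 0.5468 -0.1301  0.0845]
top axle_a 0.59 [ 0.5371 -0.0201  0.0791]
top cast 0.86 [ 0.6553 -0.0763  0.0008]
top drop_bottle 0.54 [ 0.6459 -0.1777  0.0016]
top dap
[... 165 characters left out ...]
9 -0.616  0.373]
{'time': 1.05, 'joint_pos': array([ 91.63033762,  28.69890816, -24.46489799,  88.83081848,
        12.65059405,  65.21916752, -12.04864953]), 'qd': array([-0.05451992,  0.06350206, -0.0994773 ,  0.02702508,  0.07486299,
        0.05041441, -0.06095723]), 'joint_efforts': array([-9.43445957e-05, -5.69377327e+01, -5.81086412e+00, -2.81339192e+01,
        1.26591980e-02,  1.87939491e-03,  1.13894617e-05]), 'tcp_pos': array([ 0.1512232 , -0.63217415,  0.2313191 ]), 'eef_rot': array([-8.99975045e+01,  2.19364495e-03, -1.66548365e+02]), 'ft_force': array([ 0.73689313, -0.0960878 ,  0.23297939]), 'moment': array([0.03984145, 0.07578309, 0.00398829]), 'opening': 0.08525362033110467}
```

View pics/side0.png

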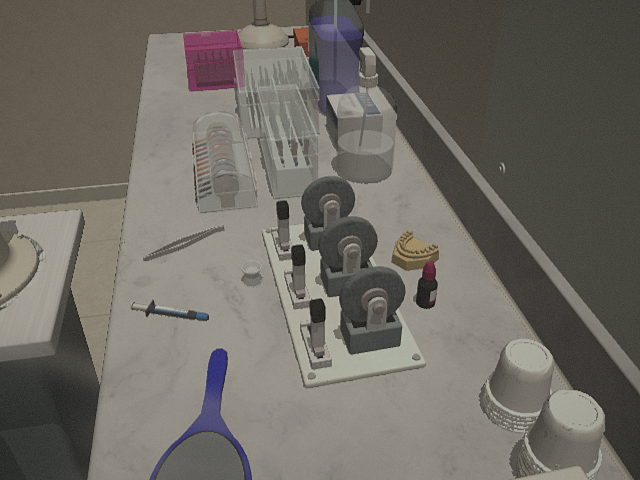

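View pics/top0.png

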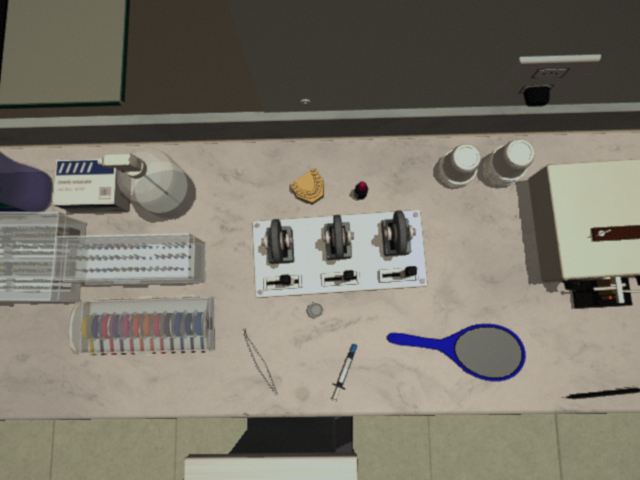

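```bash
cat > h.py <<'E'
from plant import bot, imaging, nets
import cv2, numpy as np
# rack fit from net points (mean of both cameras)
src=np.array([[0,.110],[0,0],[0,-.110],[-.07,.095],[-.07,-.015],[-.07,-.125]])
s=np.array([[.5344,-.0216],[.5473,-.1326],[.552,-.2423],[.4707,-.0333],[.4733,-.1498],[.4774,-.2611]])
t=np.array([[.5371,-.0201],[.5468,-.1301],[.5469,-.2418],[.4661,-.0365],[.4746,-.1506],[.4827,-.259]])
d=(s+t)/2
a=src-src.mean(0);b=d-d.mean(0)
th=np.arctan2((a[:,0]*b[:,1]-a[:,1]*b[:,0]).sum(),(a*b).sum())
R2=np.array([[np.cos(th),-np.sin(th)],[np.sin(th),np.cos(th)]])
o=d.mean(0)-R2@src.mean(0)
def W(x,y,z): p=o+R2@np.array([x,y]); return [p[0],p[1],z]
def Ri(p): return R2.T@(np.array(p[:2])-o)
YAW=np.degrees(th)-180
ROT=[-90,0,YAW]
WY=dict(a=.11,b=0.,c=-.11)
def fy(): # force along rack y
    f=bot.get_state()["ft_force"]; return R2.T@np.array(f)[:2]
def push(x,y0,sgn,z,maxd,lim,step=.0005,v=.02):
    """creep from rack y0 in direction sgn; returns log of (travel, force)"""
    f0=fy()[1]; log=[]
    k=0
    while k*step<maxd:
        k+=1; bot.move_straight(W(x,y0+sgn*k*step,z),v=v)
        f=abs(fy()[1]-f0); log.append((k*step,f))
        if f>lim: break
    return log
E
python3 - <<'E'
from h import *
print(o,np.degrees(th),(o+src@R2.T-d).round(4).tolist())
bot.grip(0,20); print(bot.get_state()["opening"],bot.get_state()["time"])
bot.move_straight([.1512,-.632,.26])
bot.move_pose(W(0,-.078,.18),ROT); print(bot.get_state()["time"])
im=imaging.snapshot("side"); cv2.imwrite("pics/side1.png",im[:,:,::-1])
im=imaging.snapshot("top"); cv2.imwrite("pics/top1.png",im[:,:,::-1])
s=bot.get_state();print(s["time"],s["tcp_pos"],s["eef_rot"],s["ft_force"])
E
```

```text
[ 0.54366489 -0.13056757] 3.018152346282704 [[0.0021, 0.0001], [-0.0034, 0.0008], [0.0, 0.0016], [0.0004, -0.0045], [0.0006, 0.001], [0.0003, 0.001]]
-0.00012710795859201664 1.8167
4.2583
4.3583 [ 0.54746159 -0.20985683  0.17999588] [-8.99704663e+01 -5.11834743e-03 -1.77098752e+02] [-0.1504741  -0.89805604  0.07465743]
```

View pics/side1.png

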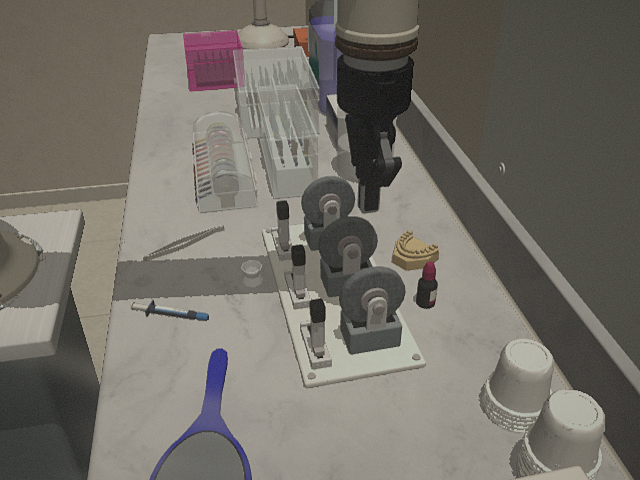

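View pics/top1.png

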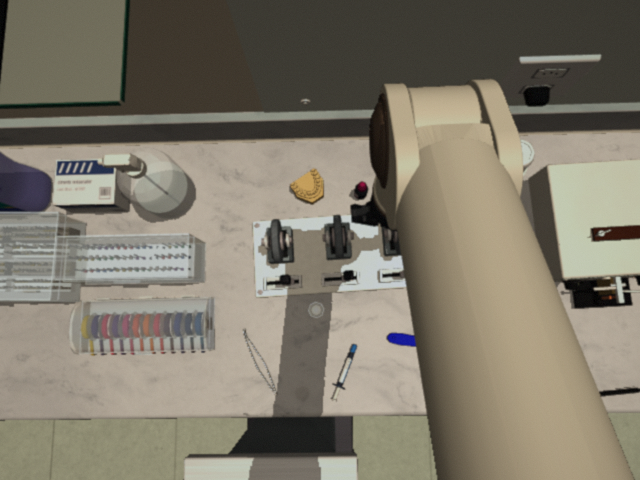

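The gripper hangs shut at side-view pixel (370,210), in the gap beyond wheel c and clear of both rims. The bystanders haven't moved. Next I'll test wheel c, pushing right.

```bash
python3 - <<'E'
from h import *
bot.move_straight(W(0,-.078,.111),v=.1)
t0=bot.get_state()["time"]
L=push(0,-.078,-1,.111,.020,5,step=.0005)
s=bot.get_state();print(s["time"]-t0,len(L),[(round(a*1e3,1),round(f,1)) for a,f in L]); print(Ri(s["tcp_pos"]),s["time"],s["ft_force"])
im=imaging.snapshot("side"); cv2.imwrite("pics/side2.png",im[180:380,220:440,::-1].repeat(3,0).repeat(3,1)[:600,:800])
E
```

```text
8.5 34 [(0.5, np.float64(0.3)), (1.0, np.float64(1.2)), (1.5, np.float64(0.0)), (2.0, np.float64(0.5)), (2.5, np.float64(0.5)), (3.0, np.float64(0.7)), (3.5, np.float64(1.0)), (4.0, np.float64(0.5)), (4.5, np.float64(0.3)), (5.0, np.float64(0.0)), (5.5, np.float64(0.2)), (6.0, np.float64(0.3)), (6.5, np.float64(0.0)), (7.0, np.float64(0.1)), (7.5, np.float64(0.5)), (8.0, np.float64(0.7)), (8.5, np.float64(0.8)), (9.0, np.float64(0.8)), (9.5, np.float64(0.0)), (10.0, np.float64(0.0)), (10.5, np.float64(0.7)), (11.0, np.float64(0.3)), (11.5, np.float64(0.5)), (12.0, np.float64(0.1)), (12.5, np.float64(0.4)), (13.0, np.float64(0.2)), (13.5, np.float64(0.5)), (14.0, np.float64(0.2)), (14.5, np.float64(1.5)), (15.0, np.float64(1.1)), (15.5, np.float64(0.5)), (16.0, np.float64(2.0)), (16.5, np.float64(4.9)), (17.0, np.float64(5.0))]
[ 1.76596048e-05 -9.39517001e-02] 13.7 [-1.09876462  5.08868279  0.35360922]
```

View pics/side2.png

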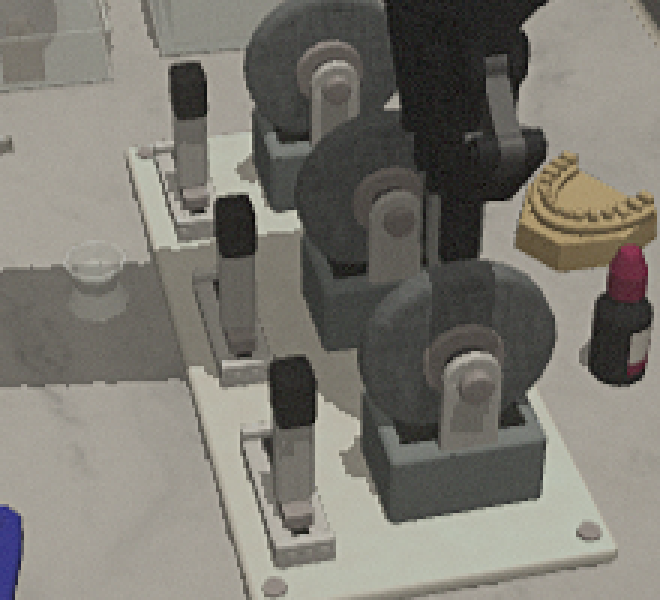

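```bash
python3 - <<'E'
from h import *
for k in range(4):
    s=bot.get_state(); print(round(s["time"],2),(Ri(s["tcp_pos"])*1e3).round(2),fy().round(1))
    if fy()[1]>9: break
    if k<3: bot.move_straight(W(0,-.0955-.0005*k,.111),v=.02)
E
```

```text
13.75 [ 2.000e-02 -9.393e+01] [-0.7  5.2]
14.0 [ 5.000e-02 -9.404e+01] [0.5 6.8]
14.25 [ 4.000e-02 -9.412e+01] [-0.8  7.2]
14.5 [ 7.000e-02 -9.424e+01] [-0.1  7.3]
```

```bash
cat >> h.py <<'E'
def test(w,sgn,cmds,z=.111):
    """sgn=-1: push right from the left side. cmds: offsets from wheel y (mm, positive numbers)"""
    y=WY[w]
    out=[]
    for c in cmds:
        bot.move_straight(W(0,y-sgn*c*1e-3,z),v=.02)
        s=bot.get_state(); f=fy(); r=Ri(s["tcp_pos"])
        out.append((c,round(s["time"],2),round(float(-sgn*(r[1]-y)*1e3),2),round(float(f[1]),1),round(float(f[0]),1)))
        print(*out[-1])
        if abs(f[1])>13: break
    return out
E
python3 - <<'E'
from h import *
bot.move_straight(W(0,-.088,.111),v=.1)
bot.move_straight(W(0,-.088,.135),v=.15)
bot.move_straight(W(0,.025,.135),v=.25)
bot.move_straight(W(0,.025,.111),v=.15)
print(bot.get_state()["time"],fy())
test("b",-1,[19,17,16,15,14,13])
E
```

```text
15.9667 [-0.41875983 -0.82700659]
19 16.42 18.69 -1.2 -0.2
17 16.67 16.97 0.7 0.0
16 16.92 16.58 0.7 -0.8
15 17.17 16.17 5.1 -0.4
14 17.42 15.81 6.1 -0.2
13 17.67 15.63 8.2 -1.0
```

```bash
python3 - <<'E'
from h import *
bot.move_straight(W(0,.023,.111),v=.1)
bot.move_straight(W(0,.023,.135),v=.15)
bot.move_straight(W(0,.135,.135),v=.25)
bot.move_straight(W(0,.135,.111),v=.15)
print(bot.get_state()["time"],fy())
test("a",-1,[19,17,16,15,14,13])
im=imaging.snapshot("side"); cv2.imwrite("pics/side3.png",im[150:350,220:440,::-1].repeat(3,0).repeat(3,1)[:600,:800])
E
```

```text
19.1333 [-0.13127516 -0.16515506]
19 19.58 18.66 -0.2 0.5
17 19.83 16.97 -0.4 -0.0
16 20.08 16.14 1.5 -1.0
15 20.33 15.04 1.5 0.3
14 20.58 13.86 0.9 -0.1
13 20.83 12.81 1.0 0.1
```

View pics/side3.png

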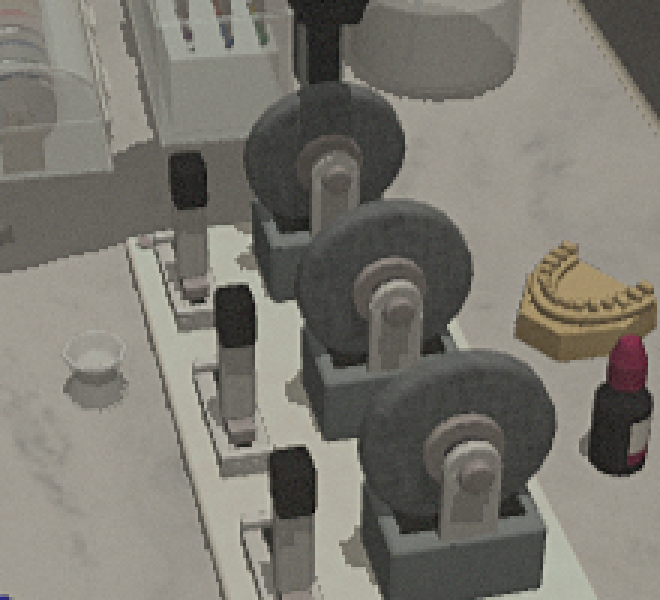

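Wheel a, behind the fingers at about (325,150) in the crop, gives way at about 1 N, so it is the worn one. I'll push it on to its right stop.

```bash
python3 - <<'E'
from h import *
test("a",-1,[12,11,10,9])
bot.pause(.15); print(fy(),Ri(bot.get_state()["tcp_pos"]))
# over to the right side
bot.move_straight(W(0,.135,.111),v=.12)
bot.move_straight(W(0,.135,.135),v=.15)
bot.move_straight(W(0,.082,.135),v=.2)
bot.move_straight(W(0,.082,.111),v=.15)
print(bot.get_state()["time"],fy())
E
```

```text
12 21.13 11.85 0.8 -0.3
11 21.38 11.06 1.1 -0.1
10 21.63 10.71 3.8 0.1
9 21.88 10.39 4.7 0.2
[-0.49245417  5.55362141] [6.35527272e-06 1.20378558e-01]
23.35 [-0.11483624 -0.09105887]
```

```bash
python3 - <<'E'
from h import *
test("a",1,[22,17,14,12,11,10,9,8,7])
bot.pause(.15); print(fy(),Ri(bot.get_state()["tcp_pos"]),bot.get_state()["time"])
bot.move_straight(W(0,.082,.111),v=.12)
bot.move_straight(W(0,.075,.135),v=.15)
im=imaging.snapshot("side"); cv2.imwrite("pics/side4.png",im[150:350,220:440,::-1].repeat(3,0).repeat(3,1)[:600,:800])
print(bot.get_state()["time"],fy())
E
```

```text
22 23.8 21.57 -0.0 0.6
17 24.2 16.58 0.1 0.6
14 24.5 15.15 -5.2 -0.1
12 24.75 14.63 -7.0 0.2
11 25.0 14.42 -9.6 -0.5
10 25.25 14.27 -10.4 -0.1
9 25.5 14.06 -12.6 0.7
8 25.75 13.88 -13.8 0.5
[ -0.47841059 -13.23383206] [-0.00016417  0.09611107] 25.9
26.5833 [ 0.36694053 -0.1565945 ]
```

View pics/side4.png

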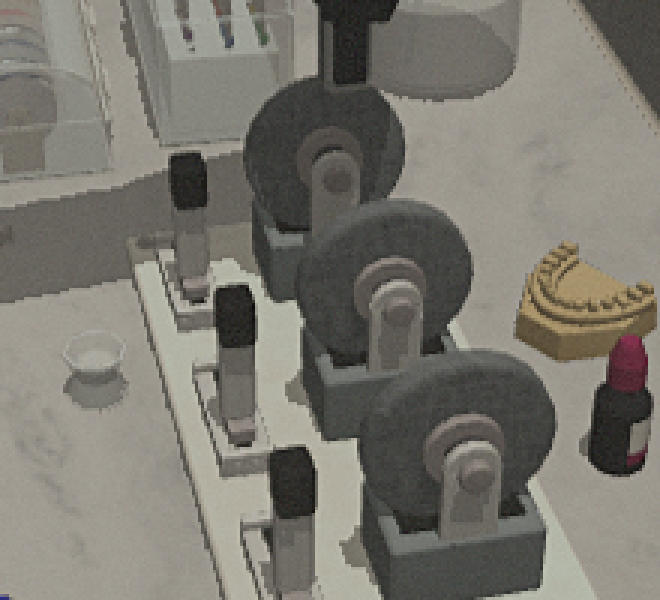

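```bash
python3 - <<'E'
import cv2,numpy as np
a=cv2.imread("pics/side0.png")[150:350,220:440]
b=cv2.imread("pics/side3.png")[1::3,1::3]; c=cv2.imread("pics/side4.png")[1::3,1::3]
out=[cv2.resize(i[20:90,75:140],None,fx=4,fy=4,interpolation=cv2.INTER_CUBIC) for i in (a,b,c)]
cv2.imwrite("pics/cmp.png",np.clip(np.hstack(out)*1.6,0,255).astype(np.uint8))
E
```

```text
(no output)
```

View pics/cmp.png

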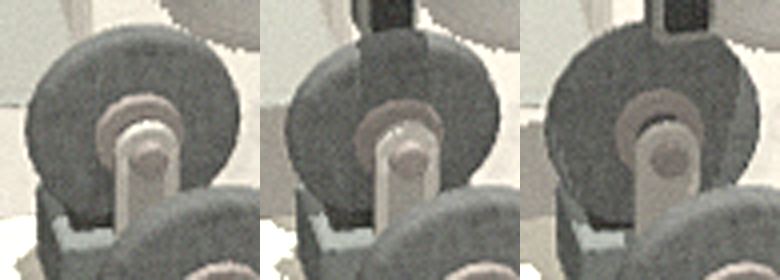

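Compared with the start, wheel a's front rim band is gone and there is a dark gap above its nut, so it leans left. Now the bolt.

```bash
python3 - <<'E'
from h import *
bot.move_straight(W(-.07,.056,.135),v=.2)
bot.move_straight(W(-.07,.056,.080),v=.15)
f0=fy(); print(bot.get_state()["time"],f0)
for y in [.066,.076,.086,.094,.098,.100,.102,.104,.106,.108]:
    bot.move_straight(W(-.07,y,.080),v=.04)
    s=bot.get_state(); f=fy()-f0; print(y,round(s["time"],2),(Ri(s["tcp_pos"])*1e3).round(2),f.round(1))
    if abs(f[1])>9: break
im=imaging.snapshot("side"); cv2.imwrite("pics/side5.png",im[150:350,220:440,::-1].repeat(3,0).repeat(3,1)[:600,:800])
E
```

```text
27.6167 [0.7153762  0.39196185]
0.066 28.02 [-69.63  66.26] [-0.5  0. ]
0.076 28.42 [-70.02  76.37] [-0.4  0.3]
0.086 28.82 [-70.04  86.63] [-0.8  0.1]
0.094 29.17 [-69.98  94.64] [-0.9 -0.4]
0.098 29.42 [-70.01  98.43] [-0.1  0.1]
0.1 29.67 [-70.   100.08] [-0.8 -0.8]
0.102 29.92 [-69.99 100.75] [-0.4 -5.3]
0.104 30.17 [-70.06 101.05] [-1.1 -9. ]
```

View pics/side5.png

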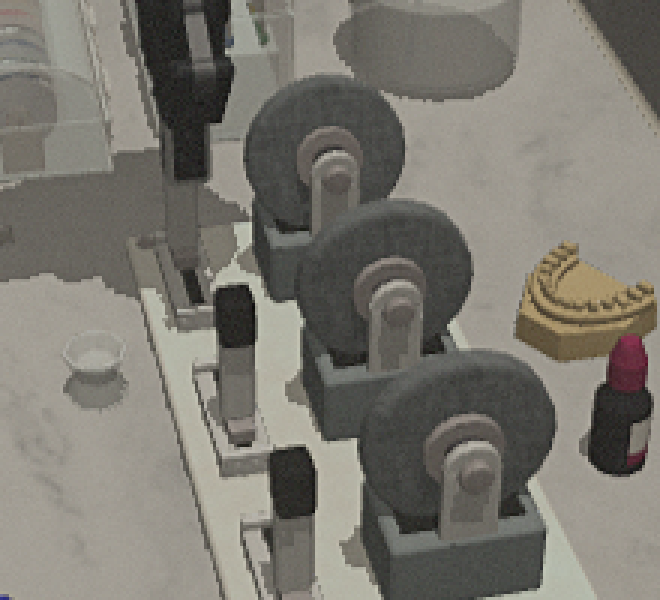

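```bash
python3 - <<'E'
from h import *
bot.move_straight(W(-.07,.107,.080),v=.04); print(fy(),Ri(bot.get_state()["tcp_pos"]))
bot.move_straight(W(-.07,.085,.080),v=.12)
bot.move_straight(W(-.07,.075,.20),v=.2)
bot.move_straight(W(-.16,-.11,.28),v=.3)
for c in ["side","top"]:
    im=imaging.snapshot(c); k=imaging.get_calibration(c); R=cv2.Rodrigues(np.array(k["rvec"]))[0]
    cv2.imwrite(f"pics/{c}6.png",im[:,:,::-1])
    for l in ["paddle_a","cast","drop_bottle","dappen"]:
        for d in nets.tip_of(c,l):
            if d["confidence"]>.4:
                p=R.T@(np.array(d["location"])-np.array(k["tvec"]).ravel()); print(c,l,round(d["confidence"],2),p.round(4),Ri(p).round(4))
print(bot.get_state()["time"])
a=cv2.imread("pics/side6.png")[150:350,220:440]; cv2.imwrite("pics/side6z.png",a.repeat(3,0).repeat(3,1))
a=cv2.imread("pics/top6.png")[140:340,230:450]; cv2.imwrite("pics/top6z.png",a.repeat(3,0).repeat(3,1))
E
```

```text
[ -0.29789093 -16.08741003] [-0.07008646  0.10136974]
side paddle_a 0.81 [ 0.4706 -0.0139  0.0801] [-0.0668  0.1203]
side paddle_a 0.6 [ 0.4721 -0.1521  0.0838] [-0.0726 -0.0177]
side paddle_a 0.6 [ 0.4773 -0.2591  0.0808] [-0.0731 -0.1249]
side paddle_a 0.53 [ 0.5432 -0.1314  0.0791] [-0.0005 -0.0008]
side cast 0.64 [ 0.6531 -0.0775 -0.0036] [0.1121 0.0472]
side drop_bottle 0.89 [ 0.643  -0.1786  0.0055] [ 0.0966 -0.0532]
side dappen 0.63 [ 0.4133 -0.0862 -0.0031] [-0.1278  0.0512]
top paddle_a 0.51 [ 0.4771 -0.1512  0.081 ] [-0.0676 -0.0171]
top paddle_a 0.48 [ 0.4805 -0.2565  0.0788] [-0.0697 -0.1225]
top cast 0.96 [ 0.6522 -0.0753  0.002 ] [0.1113 0.0495]
top drop_bottle 0.65 [ 0.647  -0.1746 -0.0016] [ 0.1008 -0.0494]
top dappen 0.48 [ 0.4153 -0.0902  0.0008] [-0.1261  0.0471]
32.9333
```

View pics/side6z.png

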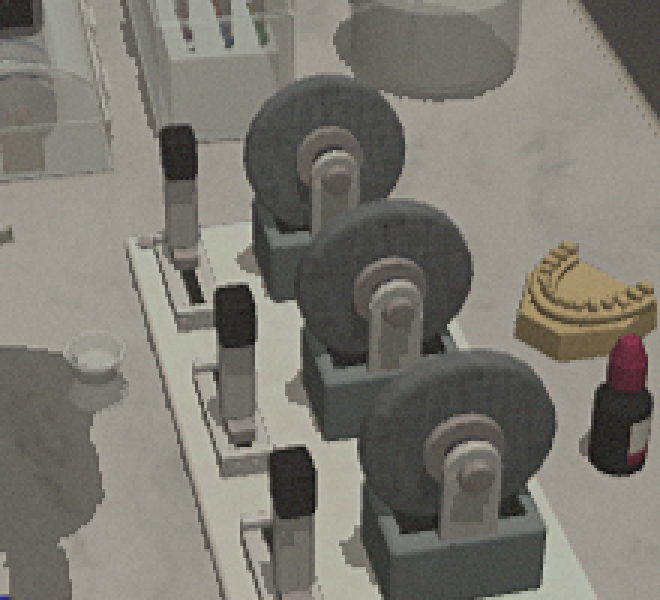

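View pics/top6z.png

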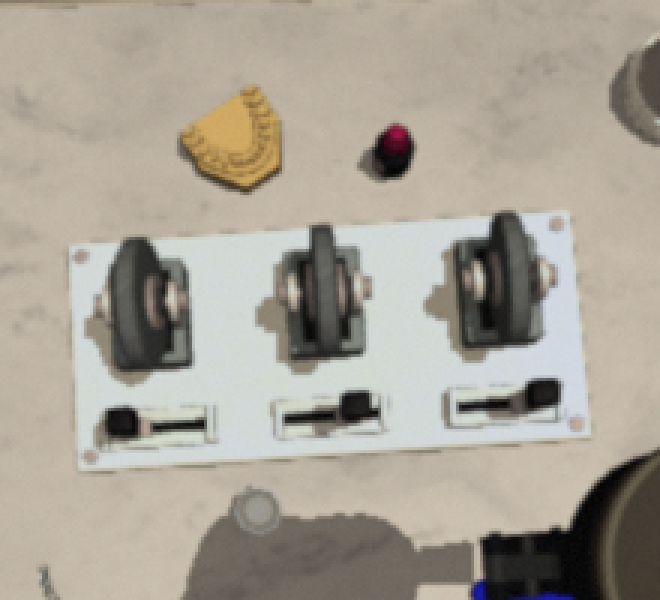

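The top view shows wheel a (135,300 in the crop) tipped left and its paddle (122,420) at the left end of its slot. The other two paddles, at (358,405) and (543,392), are still at the right. The robot touches nothing and the bystanders are in place.

```bash
python3 -c "
from h import *
print(fy()); print(bot.sign_off())"
```

```text
[-0.27327144  0.25794522]
the job is handed in; nothing more can be done
None
```

The worn wheel is the left one (a). I left it tipped to its left stop, slid its lock-out bolt fully left, and handed the job in at about 33 s of the 51 s allowed.

**Finding it:** Pushing right with closed fingers, the right (c) and middle (b) wheels gave less than about 1 mm and then resisted at 7–8 N. I did not also push c and b from the other side, because a had by then given itself away. Wheel a swung about 5 mm at roughly 1 N, to its right stop (5.5 N).

**Rocking it:** I then pushed a left to its other stop. The wrist read at most 14 N during any wheel push.

**Bolt:** I pushed bolt a left until it stopped, reading 16 N there. The network placed its head at rack y = 120 mm, about 28 mm from where it started. The top-camera network did not report that head, but both pictures show it at the left end of its slot.

**Last checks:**
- **Wheels:** a visibly leans left, and b and c look upright.
- **Other bolts:** b and c are still at the right, open.
- **Bystanders:** the cast, bottle and dish are within about 4 mm of their first readings, which is within the network's error.
- **Robot:** the arm is clear of everything, and the wrist force is about zero.

**Disagreement:** my rack frame was about 2 mm off in y at wheel a compared with where the fingers made contact. It did not matter, because every push was guided by force.

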